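# Knock the square tile out of its grinding nest

### The job

The square tile sits flush in its wooden nest. Push the lever of that nest all the way down so that its knockout rod lifts the tile out of the pocket, then pick the tile up and lay it gently, flat and wholly on the empty ware board. Leave the round tile in its own nest.

Things in the scene. Friction and masses are not known exactly. Their poses are not given: they have to be found in the camera images.
- square_tile: Square terracotta tile, 46 x 46 x 14 mm, about 65 g, loose; origin at the centre of its underside, z up, x, y along its sides. At first flush in a 14 mm deep pocket (1.5 mm gap) of a fixed plywood nest, 96 mm square, top 100 mm above the table. Lever fully down: a 22 mm steel rod lifts it 25 mm, underside to 111 mm above the table; it rests loose on the rod, which stays up.
- square_nest_pad (a point): Centre of the top of the black 40 x 40 mm pad on the square nest's steel rocker lever, 131 mm from the tile's centre on the side away from the robot, square to the nest. Push it down from above with 6 to 8 N: from 85 mm above the table to 53 mm (hard stop), tilting from 11 degrees up to 13 down and drifting 4 mm outward. It stays where it is left.
- ware_board: Empty brown wooden ware board, 160 x 160 x 18 mm, fixed flat on the table. Origin at the centre of its underside, its top 18 mm above the table; x and y along its sides.
- round_tile: Round terracotta tile, 46 mm across, 14 mm thick, origin at the centre of its underside. It lies flush in a second nest with a lever of the same kind; to be left there. The two nests and the board stand side by side in any order, about 240 mm apart.
There are look-alikes about, which are no part of the job. What is meant by the ware_board is not green, and is the smaller of those in its own colour.

How it is judged:
By the outcome, as a careful person would: the job done as asked, in the order asked, and still so for the second after the job is handed in, with the robot touching nothing.
It also fails if it takes over 51 s, if anything falls off the work surface, if the arm or the gripper's body presses on something with over 40 N, if the wrist force passes 120 N, or if a joint passes its speed limit or range.

### The arm

A 6-joint arm with a two-finger parallel gripper is mounted at the origin on the work surface. World frame = base frame: x ahead of the robot, y to its left, z up, the work surface at z = 0. Lengths are in mm, angles in rad, forces in N, time in s.
With the tool pointing down it reaches from about 350 to 775 mm from the base axis. Payload 7.3 kg.
Tool frame: the origin (TCP) lies on the centre line of the jaws, within the pads' length; the fingertips stand 22 mm ahead of it and the grasp point (between the pads) lies 3 mm ahead of it; z points along the fingers, y is the direction in which the jaws open and shut (so a half turn about z gives the same grasp; the last joint's range is limited). The gripper opens to 92 mm and grips with 3 to 60 N. Pads are 19 mm wide; open, the fingers measure 130 mm over their backs; the gripper's body (75 mm by 190 mm) begins 47 mm behind the grasp point.
Start: joints at [-1.302, 0.342, 1.524, -0, 1.275, -0.146], TCP at [211.602, -480.487, 248.741] pointing down, gripper open.
Joint ranges: [-2.53, 2.53], [-0.77, 2.02], [0.04, 2.7], [-1, 4.14], [0.28, 2.66], [-3.11, 3.11]. Speed limits (rad/s): [2.57, 2.57, 3.14, 3.14, 3.14, 3.14].

### API

Orientations are given as [roll, pitch, yaw] about the fixed x, y, z axes, in that order (R = Rz(yaw) Ry(pitch) Rx(roll)).
In Python, from plant import get_obs, capture, bot, spot_in gives the robot as it stands.
- The arm moves only by the shell command python3 -m handwheel 'ROWS' [OPENING]. ROWS is JSON, a list of rows, each a list of 2 entries, a list of its own where there are three numbers: the shift along the world's x, y, z in mm, then the turn, a rotation vector about the world's x, y, z in rad. In form: [[[x, y, z], [wx, wy, wz]], ...]. A call has 1 to 12 rows; each row shifts and turns the commanded pose from where the row before left it; what a row does not reach is not made up. A row lasts 1/8 s, in which the tool goes at most 62.5 mm and 10.7 degrees, less where a joint would pass 70% of its speed; a pose out of reach is approached as far as the arm can. A call is refused whole if a number of a shift passes 62.5 or a number of a turn 0.188, either way. A call with a gripper value outside its range is refused whole. OPENING is the closure, from 0 (fully open) to 1 (shut), set as the call begins (- or left out, the last holds). The fingers move at their own pace and stop on an object; the grip force is fixed at half the most. Time passes only in rows, so rows that do not move let the fingers close. It gives the time, the measured TCP pose, the force and the opening at its end, in the units of the state.
- get_obs(): the state, without advancing time (a new reading comes with each control period).
- capture(name): name is "scene" or "top" or "wrist"; returns a dict with "img" (420x560x3 uint8, red, green, blue), "fx", "fy", "cx", "cy" (pixels), "k1" (the pictures are not rectified: a ray, as slopes to the right and down, at radius r is drawn at 1 + k1 r^2 times it, then the intrinsics apply), "cam_to_world" (4x4, takes a point from camera to world coordinates). Camera axes: x right, y up, looking along -z (the intrinsics and any distortion apply to the point x, -y, -z); pixel columns grow to the right and rows downward; lengths in mm; the calibration is good to about 2 mm. A picture is of the moment at which its call begins. There is no depth.
- bot.close_job(): hands the job in, once; it reports no verdict.
Trained networks look in the newest picture that a camera, given by its name, has taken for a name from the list of things; names that differ only in an ending like _2 or _b are one class to them, and where a whole thing is asked for, a point or a joint stands for the part that bears it (a point fixed in the world has none). Each returns a list of dicts, best first, with "score" (0 to 1); they miss things now and then, are a little off and sometimes report something else, mostly with a low value. They report only what shows in the picture. A call takes as long as a camera call. They do not tell look-alikes from the thing itself.
- spot_in(thing, camera): "xyz" ([x, y, z] in mm, in the coordinates of the camera as it stood for that picture, good to about 4 mm: the middle of the surface that is visible of it).
The state is a dict: "time": time; "joint_positions": joint angles; "dq": joint speeds; "tau": joint torques, N m; "tool_pos": TCP position; "tcp_rot": TCP orientation; "contact_force": force on the tool from outside, world axes, zero at the start; "moment": the same for the moment, N m; "grip_width": finger opening in mm.
Only numpy, scipy, OpenCV 4.12 (cv2) and the standard library are available. Lean on these libraries where they do the work, as an engineer would, in place of code of your own. Each camera call takes 0.05 s, during which the arm holds its last target. There are 200 camera calls.

## Working session

There is one attempt and no reset: what is moved stays moved. The work goes in short steps, Python scripts to look and compute and a shell command to move; the robot and the scene stay as the last step left them, time stands still between calls to the robot, and variables do not carry over. Pictures are saved under pics/ and viewed, about 8 in all and at most 12, crops included, and the job is handed in when it is done.

```bash
ls; mkdir -p pics
cat > h.py <<'E'
import numpy as np, cv2
from plant import get_obs, capture, bot, spot_in
def ray(c,u,v):
    x,y=(u-c['cx'])/c['fx'],(v-c['cy'])/c['fy']
    rd=np.hypot(x,y); r=rd
    for _ in range(30): r=rd/(1+c['k1']*r*r)
    s=r/rd if rd>0 else 1
    M=np.array(c['cam_to_world']); return M[:3,3], M[:3,:3]@np.array([x*s,-y*s,-1])
def onz(c,u,v,z):
    o,d=ray(c,u,v); return o+d*(z-o[2])/d[2]
def proj(c,p):
    M=np.array(c['cam_to_world']); q=M[:3,:3].T@(np.array(p)-M[:3,3]); x,y=q[0]/-q[2],-q[1]/-q[2]
    k=1+c['k1']*(x*x+y*y); return c['cx']+c['fx']*x*k, c['cy']+c['fy']*y*k
def w(c,xyz):
    M=np.array(c['cam_to_world']); return M[:3,:3]@np.array(xyz)+M[:3,3]
E
python3 - <<'E'
from h import *
for n in ['top','scene']:
    c=capture(n); cv2.imwrite(f'pics/{n}1.png',cv2.resize(c['img'][:,:,::-1],(784,588),interpolation=cv2.INTER_CUBIC))
    print(n,np.round(c['cam_to_world'],3).tolist(),c['fx'],c['k1'])
    for t in ['square_tile','square_nest_pad','ware_board','round_tile']:
        for r in spot_in(t,n): 
            p=w(c,r['xyz']);print(t,round(r['score'],2),p.round(),np.round(proj(c,p)))
print(get_obs())
E
```

```text
pics
top [[0.013, 0.996, -0.088, 353.315], [-0.999, 0.009, -0.042, -108.155], [-0.041, 0.089, 0.995, 1003.449], [0.0, 0.0, 0.0, 1.0]] 413.29816257748934 -0.09604196370768574
square_tile 0.59 [474.  -7.  96.] [259. 190.]
square_nest_pad 0.57 [597. -27.  83.] [269. 138.]
ware_board 0.96 [ 473. -233.   15.] [356. 196.]
ware_board 0.91 [ 263. -443.   23.] [446. 285.]
ware_board 0.57 [271. 253.  17.] [154. 277.]
round_tile 0.65 [485. 240. 100.] [150. 185.]
scene [[-0.466, -0.751, 0.467, 1029.66], [0.885, -0.386, 0.261, 233.549], [-0.016, 0.535, 0.845, 1138.275], [0.0, 0.0, 0.0, 1.0]] 496.2243878085262 -0.05523720699673191
square_tile 0.77 [477.  -4.  99.] [300. 225.]
square_nest_pad 0.89 [593. -24.  85.] [270. 262.]
ware_board 0.72 [ 284. -445.   24.] [194. 128.]
ware_board 0.59 [ 488. -237.   17.] [219. 208.]
ware_board 0.59 [279. 260.  18.] [423. 222.]
round_tile 0.87 [489. 240.  99.] [394. 271.]
{'time': 0.5, 'joint_positions': array([-1.30196950e+00,  3.42022068e-01,  1.52412843e+00,  1.78397360e-05,
        1.27539103e+00, -1.45982342e-01]), 'dq': array([ 1.41611270e-03, -7.20179007e-04,  6.87459482e-05,  2.00926071e-03,
       -9.90526045e-04,  6.72791770e-04]), 'tau': array([-1.97849105e-03, -4.30814660e+01, -2.44313747e+01,  7.17389560e-02,
        4.89759073e-02, -2.05033541e-05]), 'tool_pos': array([ 211.61874727, -480.46964483,  248.71910306]), 'tcp_rot': array([ 3.14153960e+00, -9.44975886e-06,  4.14803973e-01]), 'contact_force': array([-1.15209802, -0.30430738,  0.37540519]), 'moment': array([ 0.05575192, -0.00761464,  0.0130954 ]), 'grip_width': 92.01610240123493}
```

View pics/top1.png

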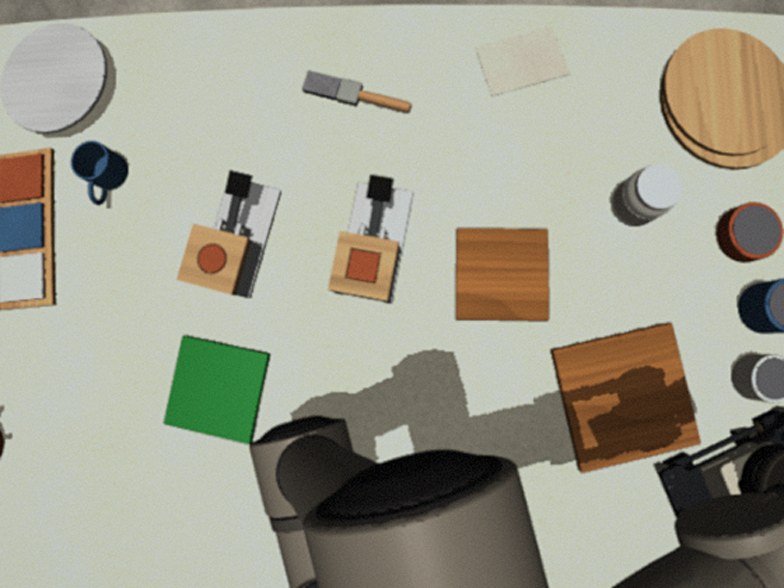

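View pics/scene1.png

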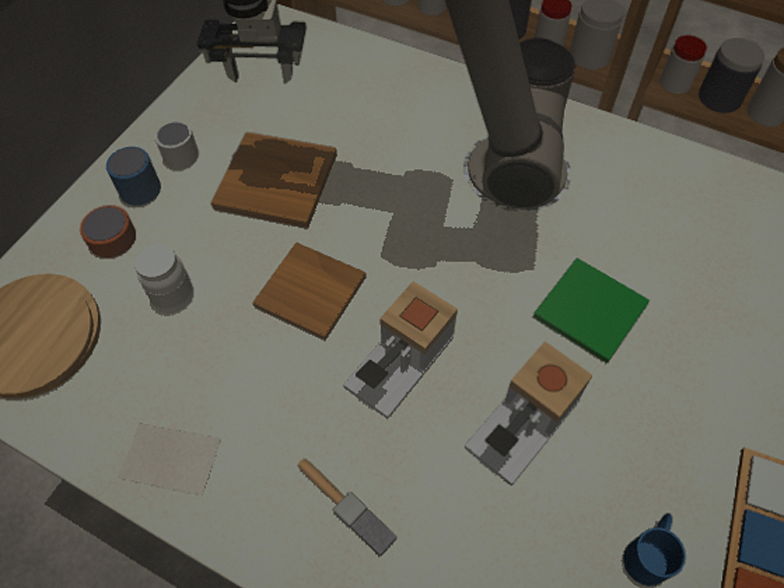

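The top view shows the square tile at (363,265), its pad at (380,188) and the small brown board at (502,274). The larger brown board at (625,395) and the green one are look-alikes. Next I refine the poses with colour segmentation in both views.

```bash
cat >> h.py <<'E'
def blob(c,uv,z,tol,half):
    img=cv2.cvtColor(c['img'],cv2.COLOR_RGB2LAB).astype(int)
    u,v=int(round(uv[0])),int(round(uv[1]))
    ref=np.median(img[v-2:v+3,u-2:u+3].reshape(-1,3),axis=0)
    m=((abs(img-ref)<=tol).all(2)).astype(np.uint8)
    k=np.zeros_like(m); k[max(0,v-half):v+half,max(0,u-half):u+half]=1; m*=k
    m=cv2.morphologyEx(m,cv2.MORPH_CLOSE,np.ones((3,3)))
    n,l=cv2.connectedComponents(m); m=(l==l[v,u]).astype(np.uint8)
    ct=max(cv2.findContours(m,cv2.RETR_EXTERNAL,cv2.CHAIN_APPROX_NONE)[0],key=len)[:,0]
    P=np.array([onz(c,a,b,z)[:2] for a,b in ct],np.float32)
    r=cv2.minAreaRect(P); return np.round(r[0],1),np.round(r[1],1),round(r[2],1)
E
python3 - <<'E'
from h import *
P={'top':dict(tile=(259,190),pad=(271,134),board=(358,196),big=(425,265)),'scene':dict(tile=(300,224),pad=(266,267),board=(221,207))}
Z=dict(tile=100,pad=85,board=18,big=18)
for n in P:
    c=capture(n)
    for k,uv in P[n].items():
        print(n,k,blob(c,uv,Z[k],np.array([45,16,18]) if k!='pad' else np.array([18,10,10]),60 if 'b' in k else 25))
E
```

```text
top tile (array([475.4,  -7.7]), array([46.8, 46.9]), 80.8)
top pad (array([603.7, -31.3]), array([35.3, 38.6]), 83.2)
top board (array([ 474.4, -238.4]), array([156.9, 156.8]), 0.2)
top big (array([ 319.9, -437.1]), array([102.1, 210.2]), 12.9)
scene tile (array([482.4,  -4.4]), array([105.4, 107.5]), 80.0)
scene pad (array([575.4, -20.2]), array([ 40. , 107.1]), 75.9)
scene board (array([ 479.4, -235.3]), array([168.5, 166.3]), 0.0)
```

```bash
python3 -m handwheel '[[[32.5,37.5,-5],[0,0,-0.048]],[[32.5,37.5,-5],[0,0,-0.048]],[[32.5,37.5,-5],[0,0,-0.048]],[[32.5,37.5,-5],[0,0,-0.048]],[[32.5,37.5,-5],[0,0,-0.048]],[[32.5,37.5,-5],[0,0,-0.048]],[[32.5,37.5,-5],[0,0,-0.048]],[[32.5,37.5,-5],[0,0,-0.048]],[[32.5,37.5,-5],[0,0,-0.048]],[[32.5,37.5,-5],[0,0,-0.048]],[[32.5,37.5,-5],[0,0,-0.048]],[[32.5,37.5,-5],[0,0,-0.048]]]' 1; python3 -m handwheel '[[[0,0,0],[0,0,0]],[[0,0,0],[0,0,0]]]'
python3 - <<'E'
from h import *
for n in ['wrist','top']:
    c=capture(n); print(np.round(c['cam_to_world'],2).tolist())
    if n=='wrist':cv2.imwrite(f'pics/{n}2.png',c['img'][:,:,::-1])
    for t in ['square_tile','square_nest_pad']:
        for r in spot_in(t,n): 
            p=w(c,r['xyz']);print(n,t,round(r['score'],2),p.round(1),np.round(proj(c,p)))
print({k:np.round(v,3) for k,v in get_obs().items()})
E
```

```text
time: 2.1
tool_pos: [602.6, -29.1, 188.6]
tcp_rot: [3.141, -0.0, -0.163]
contact_force: [0.3, -1.0, 0.1]
grip_width: 0.3
time: 2.35
tool_pos: [601.2, -30.6, 188.5]
tcp_rot: [3.141, 0.001, -0.16]
contact_force: [-0.3, -0.2, -0.0]
grip_width: 0.5
[[-0.16, 0.94, 0.29, 680.37], [-0.99, -0.15, -0.05, -43.55], [-0.0, -0.29, 0.96, 324.94], [0.0, 0.0, 0.0, 1.0]]
wrist square_tile 0.5 [494.2 -14.6 102.3] [283. 331.]
wrist square_nest_pad 0.94 [608.9 -26.8  81.1] [276. 205.]
[[0.01, 1.0, -0.09, 353.32], [-1.0, 0.01, -0.04, -108.16], [-0.04, 0.09, 1.0, 1003.45], [0.0, 0.0, 0.0, 1.0]]
top square_tile 0.56 [465.9 -11.1  96.4] [261. 194.]
{'time': np.float64(2.65), 'joint_positions': array([-0.179,  0.532,  1.39 , -0.   ,  1.22 ,  1.554]), 'dq': array([ 0.005,  0.003, -0.002,  0.001, -0.001,  0.002]), 'tau': array([ 4.2000e-02, -5.2100e+01, -2.3903e+01,  3.6000e-02, -8.1000e-02,
       -4.0000e-03]), 'tool_pos': array([601.337, -31.341, 189.113]), 'tcp_rot': array([ 3.141, -0.   , -0.162]), 'contact_force': array([ 0.301,  0.359, -0.287]), 'moment': array([-0.03 ,  0.028, -0.034]), 'grip_width': np.float64(0.271)}
```

View pics/wrist2.png

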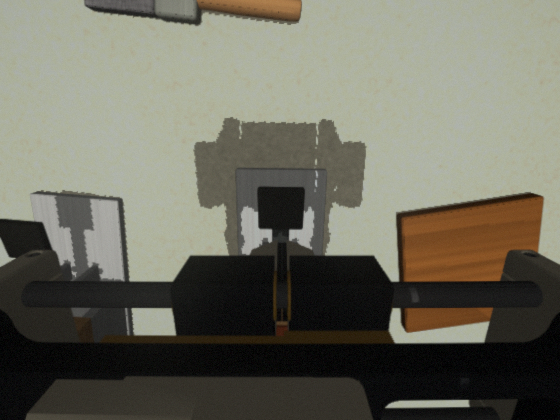

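The wrist view shows the pad centred near (281,208), with the closed jaws on about the same column.

Run:
```python
from h import *
c=capture('wrist')
for uv in [(258,187),(304,187),(304,229),(258,229),(281,208)]: print(onz(c,*uv,85).round(1))
print(blob(c,(281,208),85,np.array([12,8,8]),40))
```

```text
[628.5 -15.6  85. ]
[622.2 -54.1  85. ]
[584.4 -48.8  85. ]
[591.   -8.6  85. ]
[606.9 -31.9  85. ]
(array([603.4, -30. ]), array([38.8, 44.8]), 80.7)
```

```bash
python3 -m handwheel '[[[3,0,-25],[0,0,0]],[[3,0,-25],[0,0,0]],[[0,0,-15],[0,0,0]],[[0,0,-5],[0,0,0]],[[0,0,-4],[0,0,0]],[[0,0,-4],[0,0,0]],[[0,0,-4],[0,0,0]],[[0,0,-4],[0,0,0]],[[0,0,0],[0,0,0]]]'
```

```text
time: 3.82
tool_pos: [608.9, -30.7, 103.8]
tcp_rot: [3.141, -0.004, -0.161]
contact_force: [2.1, -0.3, 3.4]
grip_width: 0.1
```

In contact; continue down to TCP of about 75.

```bash
python3 -m handwheel '[[[0,0,-4],[0,0,0]],[[0,0,-4],[0,0,0]],[[0,0,-4],[0,0,0]],[[0,0,-4],[0,0,0]],[[0,0,-4],[0,0,0]],[[0,0,-3],[0,0,0]],[[0,0,-2],[0,0,0]],[[0,0,0],[0,0,0]]]'
```

```text
time: 4.82
tool_pos: [610.1, -30.9, 79.4]
tcp_rot: [3.141, -0.007, -0.161]
contact_force: [5.9, -0.8, 4.6]
grip_width: 0.1
```

```bash
python3 -m handwheel '[[[0,0,-2],[0,0,0]],[[0,0,-2],[0,0,0]],[[0,0,-1],[0,0,0]],[[0,0,0],[0,0,0]]]'; python3 -m handwheel '[[[0,0,-1],[0,0,0]],[[0,0,-1],[0,0,0]],[[0,0,0],[0,0,0]]]'
```

```text
time: 5.32
tool_pos: [610.2, -30.9, 76.4]
tcp_rot: [3.141, -0.008, -0.161]
contact_force: [0.2, -0.2, 18.0]
grip_width: 0.5
time: 5.7
tool_pos: [610.3, -30.9, 76.0]
tcp_rot: [3.141, -0.009, -0.161]
contact_force: [-2.6, 1.1, 29.2]
grip_width: 0.6
```

```bash
python3 -m handwheel '[[[0,0,20],[0,0,0]],[[0,0,50],[0,0,0]],[[0,0,50],[0,0,0]],[[-43,7,0],[0,0,0]],[[-43,7,0],[0,0,0]],[[-43,7,0],[0,0,0]],[[-43,7,0],[0,0,0]],[[-43,7,0],[0,0,0]],[[0,0,0],[0,0,0]],[[0,0,0],[0,0,0]]]' 0
python3 - <<'E'
from h import *
print(get_obs()['tool_pos'],get_obs()['tcp_rot'])
c=capture('wrist');cv2.imwrite(f'pics/wrist3.png',c['img'][:,:,::-1])
s=capture('top')
for n,q in [('wrist',c),('top',s)]:
  for t in ['square_tile','square_nest_pad']:
    for r in spot_in(t,n):
        p=w(q,r['xyz']);uv=proj(q,p);print(n,t,round(r['score'],2),p.round(1),np.round(uv))
        if t=='square_tile':print(blob(q,uv,125,np.array([45,16,18]),70))
E
```

```text
time: 6.95
tool_pos: [393.4, 4.4, 191.1]
tcp_rot: [3.141, -0.001, -0.161]
contact_force: [-0.3, -0.5, 1.0]
grip_width: 91.1
[393.39001263   4.37064835 191.08981929] [ 3.14145651e+00 -1.41876819e-03 -1.61226470e-01]
wrist square_tile 0.97 [474.8  -9.1 122.6] [282. 115.]
(array([475.7,  -7.5]), array([45.9, 45.1]), 80.7)
wrist square_nest_pad 0.65 [552.4 -18.8  61.9] [278.  14.]
top square_tile 0.47 [490.6  -8.2 120.3] [258. 181.]
(array([488.6, -10.4]), array([46. , 18.6]), 80.8)
top square_nest_pad 0.6 [597.5 -28.3  53.7] [271. 141.]
```

View pics/wrist3.png

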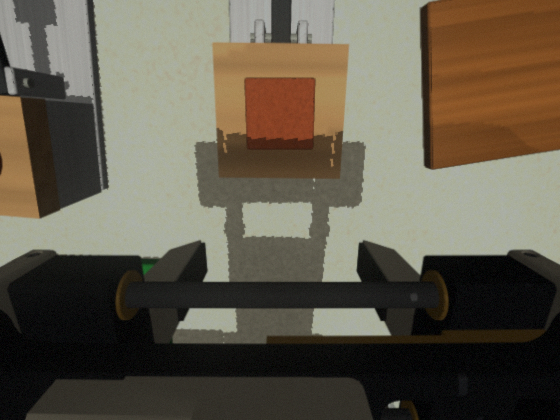

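The tile is raised: seen at 46 mm wide for z=125, centred on (475.5,-7.7). Now I move over it, lower and grip.

```bash
python3 -m handwheel '[[[41,-6,0],[0,0,0]],[[41,-6,0],[0,0,0]],[[0,0,0],[0,0,0]],[[0,0,-30],[0,0,0]],[[0,0,-20],[0,0,0]],[[0,0,-5],[0,0,0]],[[0,0,0],[0,0,0]],[[0,0,0],[0,0,0]]]'
```

```text
time: 8.25
tool_pos: [475.0, -7.5, 136.6]
tcp_rot: [3.141, -0.002, -0.161]
contact_force: [-0.2, -0.0, 0.7]
grip_width: 91.8
```

```bash
python3 -m handwheel '[[[0,0,0],[0,0,0]],[[0,0,0],[0,0,0]],[[0,0,0],[0,0,0]],[[0,0,0],[0,0,0]],[[0,0,0],[0,0,0]],[[0,0,0],[0,0,0]],[[0,0,0],[0,0,0]],[[0,0,0],[0,0,0]]]' 1; python3 -m handwheel '[[[0,0,5],[0,0,0]],[[0,0,15],[0,0,0]],[[0,0,30],[0,0,0]],[[0,0,10],[0,0,0]],[[0,0,0],[0,0,0]],[[0,0,0],[0,0,0]]]'
python3 - <<'E'
from h import *
c=capture('wrist');cv2.imwrite(f'pics/wrist4.png',c['img'][:,:,::-1])
c=capture('scene');u,v=map(int,proj(c,(475,-8,180)));cv2.imwrite('pics/scene4.png',cv2.resize(c['img'][v-70:v+80,u-100:u+100,::-1],(800,600)))
E
```

```text
time: 9.25
tool_pos: [474.6, -7.5, 135.7]
tcp_rot: [3.141, 0.0, -0.161]
contact_force: [-0.9, 0.5, 0.4]
grip_width: 45.8
time: 10.0
tool_pos: [474.1, -7.4, 194.8]
tcp_rot: [3.142, 0.002, -0.161]
contact_force: [0.1, 0.4, -1.2]
grip_width: 45.7
```

View pics/scene4.png

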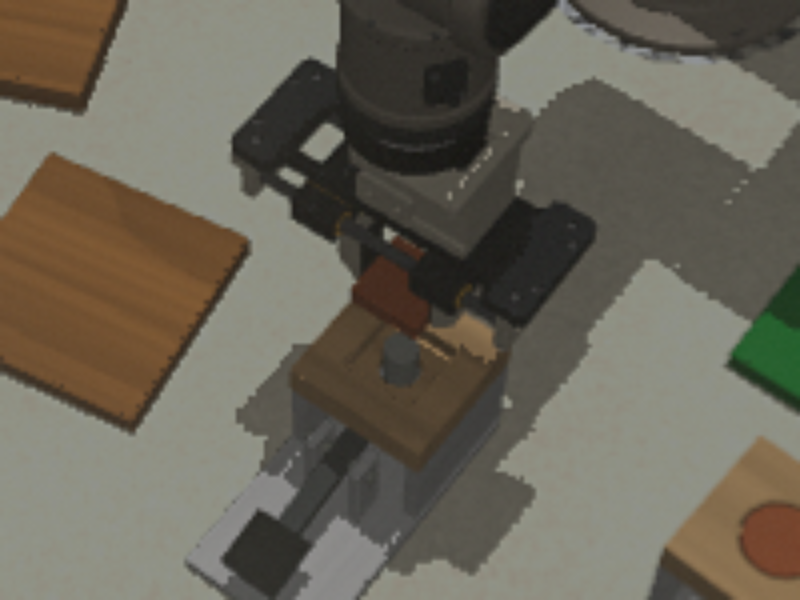

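View pics/wrist4.png

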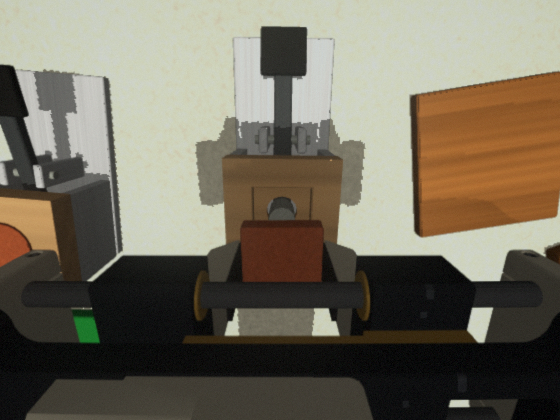

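The tile is held at 45.8 mm and the rod stays up. In the scene crop the tile might be tilted about the jaw axis, so I overlay the expected flat box.

Run:
```python
from h import *
o=get_obs();p=o['tool_pos'];a=o['tcp_rot'][2]
ex=np.array([np.cos(a),np.sin(a),0]);ey=np.array([-ex[1],ex[0],0]);t=p-np.array([0,0,25])
outs=[]
for n in ['wrist','scene']:
    c=capture(n);im=cv2.resize(c['img'][:,:,::-1],None,fx=4,fy=4,interpolation=cv2.INTER_CUBIC)
    for z,col in [(0,(255,255,0)),(14,(0,255,0))]:
        P=[proj(c,t+sx*23*ex+sy*23*ey+[0,0,z]) for sx,sy in [(1,1),(1,-1),(-1,-1),(-1,1)]]
        cv2.polylines(im,[np.int32(np.array(P)*4+2)],True,col,1)
    u,v=np.int32(np.array(proj(c,t))*4); s=im[max(0,v-300):v+300,max(0,u-200):u+200]
    outs.append(cv2.resize(s,(400,600)) if s.shape[:2]!=(600,400) else s)
cv2.imwrite('pics/ov5.png',np.hstack(outs))
```

```text
(no output)
```

View pics/ov5.png

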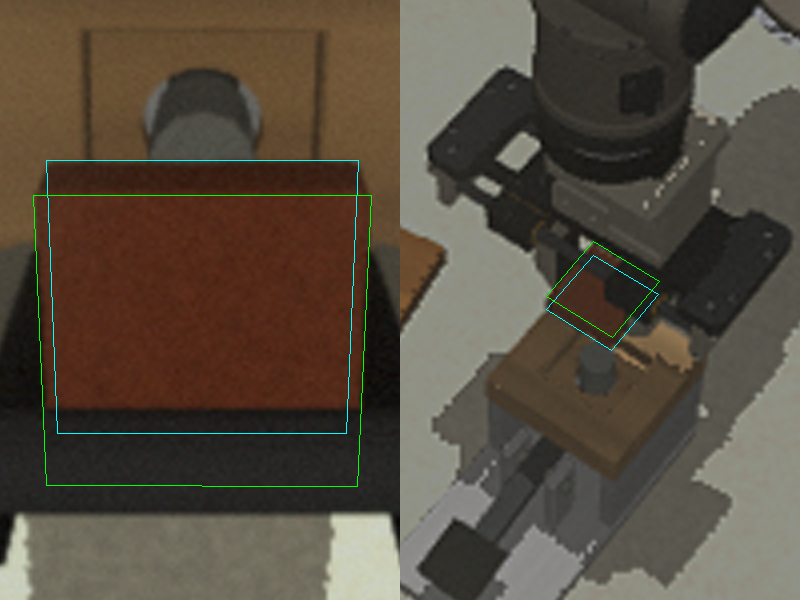

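The flat box fits both views, so the tile is held level. Next I carry it over the board.

```bash
python3 -m handwheel '[[[0,-20,0],[0,0,0.02]],[[1,-45,0],[0,0,0.035]],[[1,-50,0],[0,0,0.035]],[[0,-50,0],[0,0,0.035]],[[0,-45,0],[0,0,0.035]],[[0,-20,-20],[0,0,0]],[[0,0,-40],[0,0,0]],[[0,0,-40],[0,0,0]],[[0,0,-30],[0,0,0]],[[0,0,-15],[0,0,0]],[[0,0,0],[0,0,0]],[[0,0,0],[0,0,0]]]'
```

```text
time: 11.7
tool_pos: [477.3, -237.9, 51.8]
tcp_rot: [3.14, -0.002, -0.001]
contact_force: [0.2, -0.3, -0.5]
grip_width: 45.4
```

```bash
python3 -m handwheel '[[[0,0,-3],[0,0,0]],[[0,0,-2],[0,0,0]],[[0,0,-1],[0,0,0]],[[0,0,-1],[0,0,0]],[[0,0,0],[0,0,0]],[[0,0,0],[0,0,0]]]';python3 -m handwheel '[[[0,0,-1],[0,0,0]],[[0,0,0],[0,0,0]],[[0,0,0],[0,0,0]]]'
```

```text
time: 12.45
tool_pos: [476.6, -237.5, 43.7]
tcp_rot: [3.141, 0.0, -0.001]
contact_force: [-0.1, 0.5, 0.0]
grip_width: 45.4
time: 12.82
tool_pos: [476.7, -237.5, 43.2]
tcp_rot: [3.141, -0.0, -0.001]
contact_force: [-1.0, -0.1, 6.1]
grip_width: 46.0
```

Contact at 6 N, TCP 43.2, as expected. Release and retreat.

```bash
python3 -m handwheel '[[[0,0,0],[0,0,0]],[[0,0,0],[0,0,0]],[[0,0,0],[0,0,0]],[[0,0,0],[0,0,0]],[[0,0,0],[0,0,0]],[[0,0,0],[0,0,0]]]' 0;python3 -m handwheel '[[[0,0,5],[0,0,0]],[[0,0,20],[0,0,0]],[[0,0,50],[0,0,0]],[[0,0,60],[0,0,0]],[[-40,0,20],[0,0,0]],[[-40,0,0],[0,0,0]],[[0,0,0],[0,0,0]],[[0,0,0],[0,0,0]]]'
python3 - <<'E'
from h import *
S=[]
for n in ['wrist','scene']:
    c=capture(n);S.append(cv2.resize(c['img'][:,:,::-1],(400,300) if 0 else (400,300)))
    for t in ['square_tile','round_tile','ware_board','square_nest_pad']:
        for r in spot_in(t,n):
            p=w(c,r['xyz']);uv=proj(c,p);print(n,t,round(r['score'],2),p.round(1),np.round(uv), blob(c,uv,32,np.array([45,14,14]),60) if t=='square_tile' else '')
    if n=='wrist':W=c['img']
cv2.imwrite('pics/end.png',np.vstack([np.hstack(S)]))
E
```

```text
time: 13.58
tool_pos: [476.6, -237.5, 42.7]
tcp_rot: [3.141, 0.0, -0.001]
contact_force: [0.5, 0.4, 0.3]
grip_width: 91.2
time: 14.58
tool_pos: [397.2, -237.8, 198.2]
tcp_rot: [3.141, -0.001, -0.002]
contact_force: [-0.4, -0.1, 0.6]
grip_width: 91.5
wrist square_tile 0.94 [ 479.1 -236.1   33.1] [279. 117.] (array([ 459.7, -234.9]), array([125.7,  81.1]), 89.9)
wrist ware_board 0.81 [ 485.1 -240.9   16.3] [284. 111.] 
wrist ware_board 0.6 [ 350.  -447.4   22.6] [462. 233.] 
wrist square_nest_pad 0.81 [555.3 -25.1  55.7] [33. 25.] 
scene square_tile 0.58 [ 482.9 -235.5   33.4] [220. 204.] (array([ 430.8, -209.5]), array([214.5, 277.1]), 89.9)
scene round_tile 0.68 [487.6 239.5  98.8] [393. 271.] 
scene ware_board 0.74 [ 489.  -232.1   16.6] [220. 210.] 
scene ware_board 0.71 [ 321.4 -469.5   25.6] [180. 134.] 
scene ware_board 0.59 [279.2 255.7  15.8] [421. 222.] 
scene square_nest_pad 0.86 [593.8 -24.8  56.7] [270. 268.]
```

View pics/end.png

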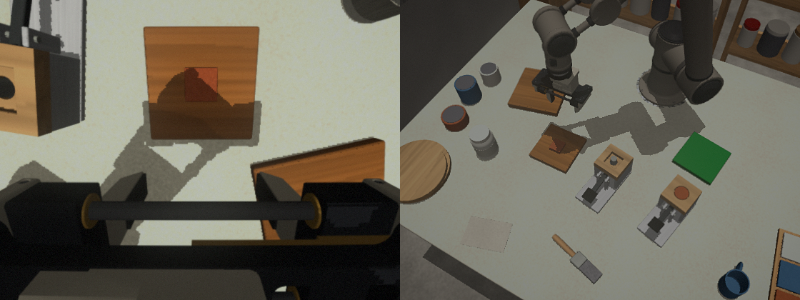

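The tile lies flat in the middle of the small brown board. The lever is down and the round tile is still in its nest.

```bash
python3 -c "
from plant import bot; print(bot.close_job())"
```

```text
the job is handed in; nothing more can be done
None
```

I pushed the square nest's lever down to its hard stop, and the knockout rod lifted the tile out of the pocket. At the stop the force rose to 29 N with no further travel. I then gripped the tile, carried it level, set it down with about 6 N of contact and released it at the centre of the smaller brown board. I handed the job in at about 15 s.

**Last checks:**
- **Tile:** the final pictures show it flat near the middle of the board, at about (479, -236) with its top near z = 33 mm.
- **Lever:** its pad reads about 56 mm high, which fits fully down to within the network's error of about 4 mm.
- **Round tile:** still in its nest.
- **Gripper:** clear of everything.

**Checks that failed or disagreed:**
- In the final pictures, the colour outline of the tile merged with the board and was no use. The tile's final position comes from the networks, the measured release pose and the picture.
- The scene camera placed most things several mm further out in x than the top camera did, up to about 15 mm for the board. The tile's margin on the board is about 57 mm, so this does not matter.

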